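Drop used vials into the sharps bin with its lid lever

TASK

Get rid of the two used vials waiting on the sharps bin's intake ramp: with the fingertips press the green lever pad at the bin's side right down, so that the linked red lid lifts and both vials roll in by themselves, then let the lever come up slowly under the fingers so that the lid closes fully without slamming, and move clear. Work the lever only: do not touch the lid or the vials, and leave the bottle, the tape roll and the cup standing where they are.

Things in the scene. Friction and masses are not known exactly. Their poses are not given: they have to be found in the camera images.
- bin: Yellow sharps bin, fixed to the bench, 200 x 200 mm and 140 mm high, with 147 mm to the top of the shut red lid. Origin: centre of its underside, on the bench. Its x axis points to the back (lid hinge side), -x to the front, where a 158 mm wide intake ramp stands out 70 mm, about 90 to 115 mm high, sloping down into the bin; -y is the side with the lever; z up. Walls 5 mm; inner floor 6 mm high. Position and yaw vary.
- lever (a joint): Lever angle in rad: 0 at rest (pad up), 0.40 pressed right down to its stop. The lever turns about a level pivot along the bin's y axis, at (80, -112, 110) mm in the bin's frame; its arm runs 140 mm towards the bin's front, 11.5 degrees above level at rest and the same below level when fully pressed, so the pad sinks 56 mm nearly straight down. It takes about 3 to 9 N at the pad, from the lid's weight; nothing holds it down, and when let go the lid falls and slams.
- lever_pad (a point): Centre of the top face of the green lever pad (44 x 44 mm, 8 mm thick), moving with the lever. At rest it lies at (-56, -175, 142) mm in the bin's frame, at the stop at (-58, -175, 86) mm. The pad stands clear of the bin's side by 53 mm; press it from above.
- lid (a joint): Lid angle in rad: 0 shut, 0.96 fully open (lever at its stop). Linked to the lever: lid angle = 2.4 x lever angle. The red lid, 206 x 206 mm, is hinged along the bin's back top edge, and its front edge carries a 44 mm high flap that holds the vials on the ramp while the lid is shut.
- lid_edge (a point): Middle of the front edge of the red lid's top, 203 mm from the hinge; moves with the lid.
- vial_blue: Used glass vial with a blue cap, a cylinder 24 mm in diameter and 50 mm long, lying on the ramp against the lid's flap. Origin: its centre; its y axis is its long axis. At the start about (-115, 35, 110) mm in the bin's frame; rolls into the bin on its own within about a second after the lid rises. Not to be touched.
- vial_orange: The same with an orange cap, lying beside it, at about (-115, -35, 110) mm in the bin's frame. Not to be touched.
- med_bottle: Amber medicine bottle with a white cap, 48 mm in diameter, 95 mm high, standing loose. Origin: centre of its underside. Bystander.
- tape_roll: White roll of tape lying flat, 72 mm in diameter, 25 mm high, loose. Origin: centre of its underside. Bystander.
- steel_cup: Small steel cup, 68 mm in diameter at the rim, 70 mm high, standing loose. Origin: centre of its underside. Bystander.

How it is judged:
By the outcome, as a careful person would: the job done as asked, in the order asked, and still so for the second after the job is handed in, with the robot touching nothing.
It also fails if it takes over 40 s, if anything falls off the work surface, if the arm or the gripper's body presses on something with over 40 N, if the wrist force passes 120 N, or if a joint passes its speed limit or range.

ROBOT

A 6-joint arm with a two-finger parallel gripper is mounted at the origin on the work surface. World frame = base frame: x ahead of the robot, y to its left, z up, the work surface at z = 0. Lengths are in m, angles in rad, forces in N, time in s.
With the tool pointing down it reaches from about 0.35 to 0.775 m from the base axis. Payload 7.3 kg.
Tool frame: the origin (TCP) lies at the very end of the fingers, on their centre line; the grasp point (between the pads) lies 19 mm behind it; z points along the fingers, y is the line along which they close (so a half turn about z gives the same grasp; the last joint's range is limited). The gripper opens to 92 mm and grips with 3 to 60 N. Pads are 19 mm wide; open, the fingers measure 130 mm over their backs; the gripper's body (75 mm by 190 mm) begins 47 mm behind the grasp point.
Start: joints at [-1.314, 0.342, 1.524, -0, 1.275, -0.146], TCP at [0.206, -0.483, 0.227] pointing down, gripper open.
Joint ranges: [-2.53, 2.53], [-0.77, 2.02], [0.04, 2.7], [-1, 4.14], [0.28, 2.66], [-3.11, 3.11]. Speed limits (rad/s): [2.57, 2.57, 3.14, 3.14, 3.14, 3.14].

INTERFACE

Orientations are given as a 3x3 rotation matrix whose columns are the frame's x, y, z axes.
In Python, from workcell import get_state, cams, ticket gives the robot as it stands.
- The arm moves only by the tool carry_out, never from a script. Its argument "commands" is a list of rows, each a list of 5 numbers: the gripper command: -1 is shut, 1 is fully open, values between are in proportion, then the shift along the tool's x, y, z in mm, then the turn about the tool's z in degrees. In form: [[claw, dx, dy, dz, spin], ...]. A call has 1 to 5 rows; each row is the pose to reach, as a shift and turn from the pose commanded when the call began, along the tool's axes at that moment; what a row does not reach only later rows make up. A row lasts 1/10 s, in which the tool goes at most 50 mm and 8.59 degrees, less where a joint would pass 70% of its speed; a pose out of reach is approached as far as the arm can. A call with a gripper value outside its range is refused whole. The fingers move at their own pace and stop on an object; "grip_force" is the grip in N (left out, the last holds). Time passes only in rows, so rows that repeat a pose let the fingers close. It gives the time, the measured TCP pose, the force, the opening and the grip force at its end, in the units of the state.
- get_state(): the state, without advancing time (a new reading comes with each control period).
- cams.grab_frame(name): name is "scene" or "side" or "wrist"; returns the picture (480x640x3 uint8, red, green, blue); there is no depth.
- cams.camera_info(name): a dict with "fx", "fy", "cx", "cy" (pixels), "view" (4x4, takes a point from world to camera coordinates); the wrist camera has in their place "T_tool_cam" (4x4, takes a point from camera to tool coordinates, whose origin is the TCP and whose axes are the flange's). Camera axes: x right, y down, z forward; pixel columns grow to the right and rows downward; lengths in m; the calibration is good to about 2 mm. A picture is of the moment at which its call begins: read the wrist's pose just before it. camera_info takes no time and is no camera call.
- ticket.job_done(): hands the job in; it is judged then, once.
The state is a dict: "t": time; "joint_positions": joint angles; "qd": joint speeds; "effort": joint torques, N m; "tool_pos": TCP position; "orientation": TCP orientation; "force": force on the tool from outside, world axes, zero at the start; "wrist_torque": the same for the moment, N m; "gripper_width": finger opening in m; "grasp_force": force on a finger pad.
Only numpy, scipy, OpenCV 4.12 (cv2) and the standard library are available. Lean on these libraries where they do the work, as an engineer would, in place of code of your own. Each camera call takes 0.05 s, during which the arm holds its last target. There are 200 camera calls.

## Working session

There is one attempt and no reset: what is moved stays moved. The work goes in short steps, Python scripts to look and compute and a tool call to move; the robot and the scene stay as the last step left them, time stands still between calls to the robot, and variables do not carry over. Pictures are saved under pics/ and viewed, at most 10 in all, crops included, and the job is handed in when it is done.

Besides the shell and the picture viewer there is one more tool, called after "Request:" by a JSON object that holds its "op" and its "data", one argument or row to a line. carry_out: Moves the arm, as the interface text tells. Its arguments: {"type":"object","properties":{"commands":{"type":"array"},"grip_force":{"type":"number"}},"required":["commands"]}

```bash
mkdir -p pics; python3 - <<'E'
from workcell import get_state,cams
import cv2,numpy as np
s=get_state();print(s)
a=cams.grab_frame("scene");b=cams.grab_frame("side")
cv2.imwrite("pics/a.png",a[...,::-1]);cv2.imwrite("pics/b.png",b[...,::-1])
for n in("scene","side"):print(cams.camera_info(n))
E
```

```text
{'t': 0.0, 'joint_positions': array([-1.31402588e+00,  3.42759989e-01,  1.52500400e+00, -2.85198271e-05,
        1.27539141e+00, -1.46024291e-01]), 'qd': array([ 5.68007384e-04, -2.28992451e-05, -5.08937928e-04,  3.55880591e-04,
       -9.90699547e-04,  8.11948790e-04]), 'effort': array([-2.91107077e-03, -4.31250215e+01, -2.44223589e+01,  7.14996387e-02,
        5.59731235e-02, -1.53703463e-04]), 'tool_pos': array([ 0.20569316, -0.4825921 ,  0.22603016]), 'orientation': array([[ 9.19965857e-01,  3.91998270e-01, -4.23262703e-04],
       [ 3.91998447e-01, -9.19964648e-01,  1.50458475e-03],
       [ 2.00407896e-04, -1.55008492e-03, -9.99998779e-01]]), 'force': array([ 0.11116648, -0.16715362, -0.37441985]), 'wrist_torque': array([ 0.00464163,  0.04259227, -0.06526961]), 'grasp_force': 0.0, 'gripper_width': 0.09194795470607325}
{'fx': 499.2763303875385, 'fy': 499.2763303875385, 'cx': 323.963648209283, 'cy': 244.3471581193804, 'view': array([[-8.66321135e-01,  4.99486449e-01, -9.89223350e-04,
         4.82219937e-01],
       [ 3.96999513e-01,  6.87360804e-01, -6.08215844e-01,
        -1.85508170e-01],
       [-3.03115619e-01, -5.27302961e-01, -7.93771068e-01,
         1.06340849e+00],
       [ 0.00000000e+00,  0.00000000e+00,  0.00000000e+00,
         1.00000000e+00]])}
{'fx': 458.4711991827164, 'fy': 458.4711991827164, 'cx': 306.29608825369326, 'cy': 246.49229045644813, 'view': array([[ 0.67983952, -0.7331965 , -0.01552797, -0.36533716],
       [-0.3584729 , -0.31376495, -0.8792319 ,  0.32179446],
       [ 0.63977762,  0.60330295, -0.47614089,  0.3986532 ],
       [ 0.        ,  0.        ,  0.        ,  1.        ]])}
```

View pics/a.png

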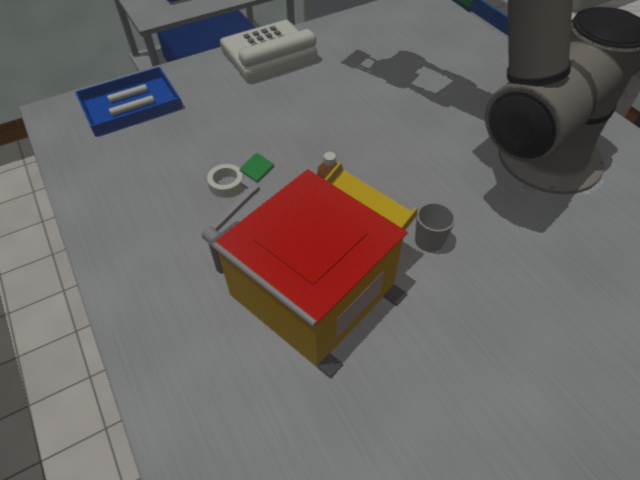

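View pics/b.png

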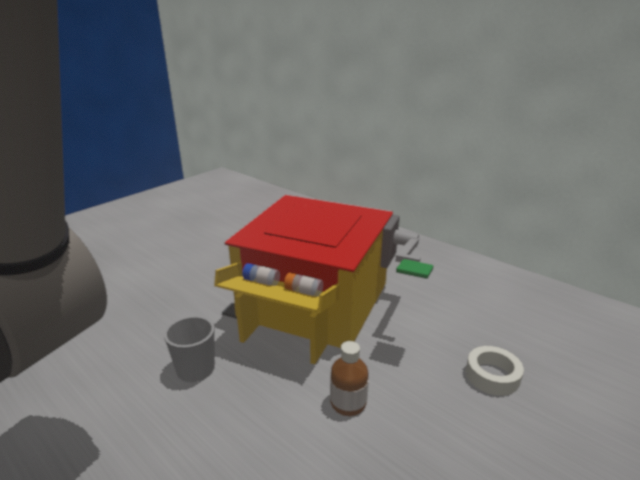

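Scene view: pad at about (257,167), lid corners (308,172), (407,233), (316,323), (215,240). Side view: pad at (415,268), bottle (349,380), tape (494,370), cup (192,348), and vials at (262,274) and (303,284).

```bash
cat > h.py <<'E'
from workcell import get_state,cams
import cv2,numpy as np
def ray(n,u,v):
    c=cams.camera_info(n);V=c["view"];d=V[:3,:3].T@[(u-c["cx"])/c["fx"],(v-c["cy"])/c["fy"],1]
    return -V[:3,:3].T@V[:3,3],d
def plane(n,u,v,z):
    o,d=ray(n,u,v);return o+d*(z-o[2])/d[2]
def tri(p,q):
    A=0;b=0
    for o,d in(ray("scene",*p),ray("side",*q)):
        d=d/np.linalg.norm(d);P=np.eye(3)-np.outer(d,d);A=A+P;b=b+P@o
    return np.linalg.solve(A,b)
def green(im,x0=0,x1=640,y0=120):
    h=cv2.cvtColor(im,cv2.COLOR_RGB2HSV);m=cv2.inRange(h,(45,100,50),(80,255,255));m[:y0]=0;m[:,:x0]=0;m[:,x1:]=0
    n,l,s,c=cv2.connectedComponentsWithStats(m);i=1+np.argmax(s[1:,4]);return c[i],s[i]
E
python3 - <<'E'
from h import *
np.set_printoptions(precision=4,suppress=True)
a=cv2.imread("pics/a.png")[...,::-1].copy();b=cv2.imread("pics/b.png")[...,::-1].copy()
ga,gb=green(a),green(b);print(ga,gb);pad=tri(ga[0],gb[0]);print("pad",pad,plane("scene",*ga[0],.141),plane("side",*gb[0],.138))
m=cv2.inRange(cv2.cvtColor(a,cv2.COLOR_RGB2HSV),(0,180,150),(5,255,255))
c=max(cv2.findContours(m,0,2)[0],key=cv2.contourArea);q=cv2.approxPolyDP(c,12,True)[:,0];print(q)
P=np.array([plane("scene",*x,.146)[:2] for x in q]);print(P,P.mean(0))
print("edges",[(np.linalg.norm(e),np.degrees(np.arctan2(e[1],e[0]))) for e in np.roll(P,-1,0)-P])
print("bottle",plane("side",349,347,.095),"tape",plane("scene",225,180,.02),"cup",plane("scene",435,218,.07),"vials",plane("side",262,274,.11),plane("side",303,284,.11))
E
```

```text
(array([256.316 , 166.6819]), array([241, 154,  32,  27, 481], dtype=int32)) (array([414.5251, 267.6438]), array([398, 260,  34,  17, 379], dtype=int32))
pad [ 0.6035 -0.146   0.1395] [ 0.6046 -0.1458  0.141 ] [ 0.6043 -0.1445  0.138 ]
[[272 224]]
[[ 0.6392 -0.0153]] [ 0.6392 -0.0153]
edges [(np.float64(0.0), np.float64(0.0))]
bottle [ 0.4553 -0.1486  0.095 ] tape [ 0.6321 -0.2641  0.02  ] cup [0.3649 0.0544 0.07  ] vials [0.4828 0.0363 0.11  ] [ 0.5033 -0.0276  0.11  ]
```

```bash
python3 - <<'E'
from h import *
np.set_printoptions(precision=4,suppress=True)
P=np.array([plane("scene",*x,.146)[:2] for x in [(308,172),(407,233),(316,323),(215,240)]]);print(P,P.mean(0))
print("edges",[(np.linalg.norm(e),np.degrees(np.arctan2(e[1],e[0]))) for e in np.roll(P,-1,0)-P])
print(cams.camera_info("wrist"))
R=get_state()["orientation"];p=get_state()["tool_pos"]
print(R.T@(np.array([.604,-.146,.2])-p)*1e3)
E
```

```text
[[ 0.5374 -0.0863]
 [ 0.4712  0.1021]
 [ 0.6644  0.1662]
 [ 0.7264 -0.0299]] [0.5998 0.038 ]
edges [(np.float64(0.1996730984883205), np.float64(109.35185829506489)), (np.float64(0.20360489757141892), np.float64(18.358132851356903)), (np.float64(0.20569561162414074), np.float64(-72.45871535321511)), (np.float64(0.19730176244530537), np.float64(-163.39370843109853))]
{'fx': 408.85271368436554, 'fy': 408.85271368436554, 'cx': 317.93814085429005, 'cy': 243.9089339664271, 'T_tool_cam': array([[ 0.0005, -0.9675, -0.2528,  0.0683],
       [ 1.    ,  0.0003,  0.0006,  0.0002],
       [-0.0005, -0.2528,  0.9675, -0.1592],
       [ 0.    ,  0.    ,  0.    ,  1.    ]])}
[ 498.3568 -153.5414   26.4103]
```

Request:
{"op": "carry_out", "data": {
  "commands": [
    [-1, 45, -13.5, 0, 0],
    [-1, 90, -27, 0, 0],
    [-1, 135, -40.5, 0, 0],
    [-1, 180, -54, 0, 0],
    [-1, 225, -67.5, 0, 0]
  ],
  "grip_force": 20
}}

```text
t: 0.6
tool_pos: [0.3874, -0.3312, 0.2265]
orientation: [[0.92, 0.392, -0.0], [0.392, -0.92, 0.0], [-0.0, -0.0, -1.0]]
force: [-0.2, -1.1, 0.2]
gripper_width: 0.0566
grasp_force: 0.0
```

Request:
{"op": "carry_out", "data": {
  "commands": [
    [-1, 45, -13.5, 0, 0],
    [-1, 90, -27, 0, 0],
    [-1, 135, -40.5, 0, 0],
    [-1, 180, -54, 0, 0],
    [-1, 225, -67.5, 0, 0]
  ]
}}

```text
t: 1.1
tool_pos: [0.568, -0.1808, 0.2263]
orientation: [[0.92, 0.392, -0.001], [0.392, -0.92, 0.0], [-0.001, -0.0, -1.0]]
force: [0.2, -1.3, 0.5]
gripper_width: 0.0163
grasp_force: 0.0
```

Request:
{"op": "carry_out", "data": {
  "commands": [
    [-1, 46, -14, 0, 8.5],
    [-1, 46, -14, 0, 17],
    [-1, 46, -14, 0, 25.5],
    [-1, 46, -14, 0, 34],
    [-1, 46, -14, 0, 42.5]
  ]
}}

```text
t: 1.6
tool_pos: [0.6036, -0.1512, 0.226]
orientation: [[0.941, -0.338, -0.001], [-0.338, -0.941, 0.0], [-0.001, 0.0, -1.0]]
force: [0.3, 1.3, 0.5]
gripper_width: 0.0002
grasp_force: 0.0
```

Request:
{"op": "carry_out", "data": {
  "commands": [
    [-1, 0, 0, 0, 8.5],
    [-1, 0, 0, 0, 17],
    [-1, 0, 0, 0, 25.5],
    [-1, 0, 0, 0, 34],
    [-1, 0, 0, 0, 42.5]
  ]
}}

```text
t: 2.1
tool_pos: [0.6035, -0.1514, 0.2261]
orientation: [[0.465, -0.885, -0.001], [-0.885, -0.465, 0.0], [-0.001, 0.001, -1.0]]
force: [0.5, -0.2, 1.3]
gripper_width: 0.0003
grasp_force: 0.0
```

Request:
{"op": "carry_out", "data": {
  "commands": [
    [-1, 0, 0, 0, 8.5],
    [-1, 0, 0, 0, 10],
    [-1, 0, 0, 0, 10],
    [-1, 0, 0, 0, 10]
  ]
}}

```text
t: 2.5
tool_pos: [0.6037, -0.1514, 0.2265]
orientation: [[0.313, -0.95, -0.0], [-0.95, -0.313, 0.0], [-0.0, 0.0, -1.0]]
force: [0.1, -0.2, -0.6]
gripper_width: 0.0001
grasp_force: 0.0
```

```bash
python3 - <<'E'
from h import *
np.set_printoptions(precision=4,suppress=True)
s=get_state();print(s["t"],s["joint_positions"],s["tool_pos"],s["orientation"],s["force"],s["gripper_width"])
a=cams.grab_frame("wrist");b=cams.grab_frame("side")
cv2.imwrite("pics/c.png",np.hstack([cv2.resize(a,(400,300)),cv2.resize(b,(400,300))])[...,::-1])
R,p=s["orientation"],s["tool_pos"]
c=cams.camera_info("wrist");T=c["T_tool_cam"]
try:
  for n,(g,st) in(("w",green(a,y0=0)),):
    d=R@T[:3,:3]@[(g[0]-c["cx"])/c["fx"],(g[1]-c["cy"])/c["fy"],1];o=p+R@T[:3,3]
    print(g,st,o+d*(.141-o[2])/d[2])
except Exception as e:print(e)
E
```

```text
2.5 [-0.3688  0.5245  1.2338 -0.      1.3836  2.4544] [ 0.6037 -0.1514  0.2265] [[ 0.3131 -0.9497 -0.0003]
 [-0.9497 -0.3131  0.0001]
 [-0.0002  0.0003 -1.    ]] [ 0.1406 -0.1789 -0.5615] 0.00010597156851982514
[317.0828 252.7924] [ 282  223   70   63 3925] [ 0.6042 -0.1495  0.141 ]
```

View pics/c.png

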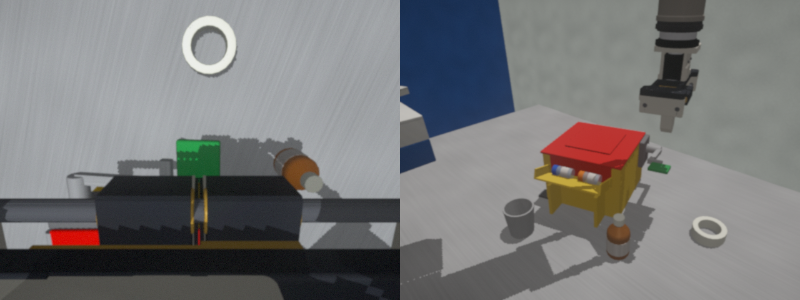

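Pad is centred under the closed fingertips (wrist view, half scale: (198,158)); bystanders are clear. Pressing.

Request:
{"op": "carry_out", "data": {
  "commands": [
    [-1, 0, 0, 30, 0],
    [-1, 0, 0, 60, 0],
    [-1, 0, 0, 74, 0],
    [-1, 0, 0, 80, 0],
    [-1, 0, 0, 85, 0]
  ]
}}

```text
t: 3.1
tool_pos: [0.6038, -0.1516, 0.142]
orientation: [[0.311, -0.95, 0.0], [-0.95, -0.311, -0.0], [0.0, -0.0, -1.0]]
force: [-2.1, 1.3, 6.0]
gripper_width: 0.0004
grasp_force: 2.4
```

Request:
{"op": "carry_out", "data": {
  "commands": [
    [-1, 0, 0, 5, 0],
    [-1, 0, 0, 10, 0],
    [-1, 0, 0, 15, 0],
    [-1, 0, 0, 20, 0],
    [-1, 0, 0, 25, 0]
  ]
}}

```text
t: 3.6
tool_pos: [0.604, -0.1522, 0.1186]
orientation: [[0.311, -0.95, 0.002], [-0.95, -0.311, -0.002], [0.002, -0.001, -1.0]]
force: [-3.4, -1.2, 4.6]
gripper_width: 0.0003
grasp_force: 2.7
```

Request:
{"op": "carry_out", "data": {
  "commands": [
    [-1, 0, 0, 6, 0],
    [-1, 0, 0, 12, 0],
    [-1, 0, 0, 18, 0],
    [-1, 0, 0, 23, 0],
    [-1, 0, 0, 28, 0]
  ]
}}

```text
t: 4.1
tool_pos: [0.6051, -0.1517, 0.0893]
orientation: [[0.31, -0.951, 0.004], [-0.951, -0.31, -0.001], [0.002, -0.003, -1.0]]
force: [1.7, 0.8, 4.5]
gripper_width: 0.0005
grasp_force: 1.8
```

Request:
{"op": "carry_out", "data": {
  "commands": [
    [-1, 0, 0, 2, 0],
    [-1, 0, 0, 4, 0],
    [-1, 0, 0, 4, 0]
  ]
}}

```text
t: 4.4
tool_pos: [0.6044, -0.1516, 0.0866]
orientation: [[0.311, -0.951, 0.002], [-0.951, -0.311, -0.001], [0.001, -0.002, -1.0]]
force: [-1.5, 1.3, 12.4]
gripper_width: 0.0008
grasp_force: 6.6
```

```bash
python3 - <<'E'
from h import *
s=get_state();print(s["t"],s["tool_pos"],s["force"])
a=cams.grab_frame("scene");b=cams.grab_frame("side")
cv2.imwrite("pics/d.png",np.hstack([cv2.resize(a,(400,300)),cv2.resize(b,(400,300))])[...,::-1])
E
```

```text
4.4 [ 0.60441999 -0.15155501  0.08659594] [-1.54893044  1.31350118 12.39550772]
```

View pics/d.png

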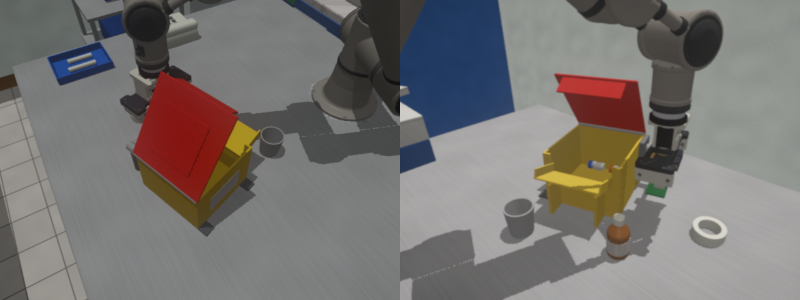

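At the stop (12 N), lid fully open; the vials are already inside around (600,165). Waiting for them to settle, then checking.

Request:
{"op": "carry_out", "data": {
  "commands": [
    [-1, 0, 0, 0, 0],
    [-1, 0, 0, 0, 0],
    [-1, 0, 0, 0, 0],
    [-1, 0, 0, 0, 0],
    [-1, 0, 0, 0, 0]
  ]
}}

```text
t: 5.0
tool_pos: [0.6044, -0.1516, 0.0866]
orientation: [[0.31, -0.951, 0.002], [-0.951, -0.311, -0.001], [0.001, -0.002, -1.0]]
force: [-1.8, 0.7, 13.3]
gripper_width: 0.0009
grasp_force: 6.7
```

Request:
{"op": "carry_out", "data": {
  "commands": [
    [-1, 0, 0, 0, 0],
    [-1, 0, 0, 0, 0],
    [-1, 0, 0, 0, 0],
    [-1, 0, 0, 0, 0],
    [-1, 0, 0, 0, 0]
  ]
}}

```text
t: 5.5
tool_pos: [0.6044, -0.1515, 0.0866]
orientation: [[0.311, -0.951, 0.002], [-0.951, -0.311, -0.001], [0.001, -0.002, -1.0]]
force: [-2.2, 1.3, 13.1]
gripper_width: 0.0006
grasp_force: 6.7
```

```bash
python3 - <<'E'
from h import *
s=get_state();print(s["t"],s["tool_pos"],s["force"])
b=cams.grab_frame("side")
cv2.imwrite("pics/e.png",cv2.resize(b[180:360,200:440],(720,540))[...,::-1])
E
```

```text
5.5 [ 0.60442618 -0.1515222   0.08657357] [-2.15539891  1.25741108 13.14829581]
```

View pics/e.png

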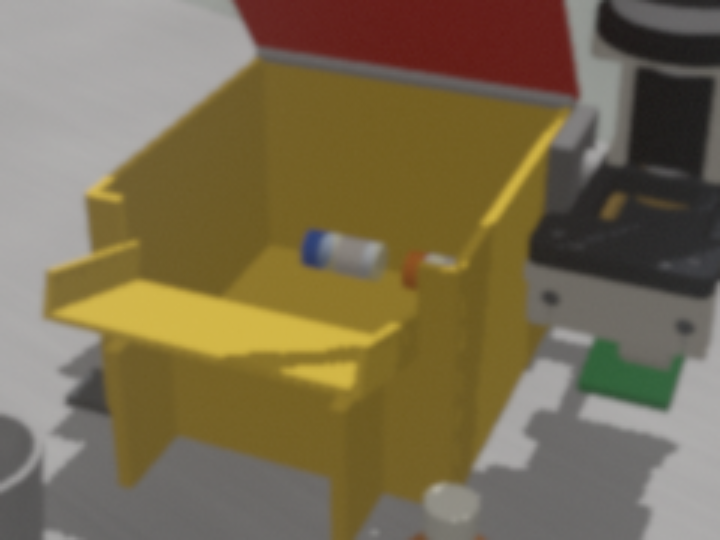

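Both vials lie on the bin's floor (blue at (345,255), orange at (430,268) in the crop). Letting the lever up slowly.

Request:
{"op": "carry_out", "data": {
  "commands": [
    [-1, 0, 0, -2, 0],
    [-1, 0, 0, -4, 0],
    [-1, 0, 0, -6, 0],
    [-1, 0, 0, -8, 0],
    [-1, 0, 0, -10, 0]
  ]
}}

```text
t: 6.05
tool_pos: [0.6034, -0.1517, 0.0946]
orientation: [[0.31, -0.951, -0.001], [-0.951, -0.31, -0.0], [-0.0, 0.001, -1.0]]
force: [-1.5, -0.8, 2.9]
gripper_width: 0.0003
grasp_force: 1.8
```

Request:
{"op": "carry_out", "data": {
  "commands": [
    [-1, 0, 0, -2, 0],
    [-1, 0, 0, -4, 0],
    [-1, 0, 0, -6, 0],
    [-1, 0, 0, -8, 0],
    [-1, 0, 0, -10, 0]
  ]
}}

```text
t: 6.55
tool_pos: [0.6034, -0.1514, 0.1048]
orientation: [[0.31, -0.951, -0.001], [-0.951, -0.31, 0.0], [-0.0, 0.001, -1.0]]
force: [-3.8, -1.1, 3.9]
gripper_width: 0.0005
grasp_force: 2.2
```

Request:
{"op": "carry_out", "data": {
  "commands": [
    [-1, 0, 0, -2, 0],
    [-1, 0, 0, -4, 0],
    [-1, 0, 0, -6, 0],
    [-1, 0, 0, -8, 0],
    [-1, 0, 0, -10, 0]
  ]
}}

```text
t: 7.05
tool_pos: [0.6037, -0.1513, 0.1149]
orientation: [[0.31, -0.951, 0.0], [-0.951, -0.31, 0.0], [-0.0, -0.0, -1.0]]
force: [-2.7, 0.1, 4.8]
gripper_width: 0.0001
grasp_force: 2.4
```

Request:
{"op": "carry_out", "data": {
  "commands": [
    [-1, 0, 0, -2, 0],
    [-1, 0, 0, -4, 0],
    [-1, 0, 0, -6, 0],
    [-1, 0, 0, -8, 0],
    [-1, 0, 0, -10, 0]
  ]
}}

```text
t: 7.55
tool_pos: [0.6043, -0.1512, 0.1251]
orientation: [[0.31, -0.951, 0.002], [-0.951, -0.31, 0.0], [0.0, -0.002, -1.0]]
force: [-0.2, 2.2, 4.6]
gripper_width: 0.001
grasp_force: 2.5
```

Request:
{"op": "carry_out", "data": {
  "commands": [
    [-1, 0, 0, -1.5, 0],
    [-1, 0, 0, -3, 0],
    [-1, 0, 0, -4.5, 0],
    [-1, 0, 0, -6, 0],
    [-1, 0, 0, -7.5, 0]
  ]
}}

```text
t: 8.05
tool_pos: [0.6044, -0.1515, 0.1326]
orientation: [[0.31, -0.951, 0.002], [-0.951, -0.31, -0.0], [0.001, -0.001, -1.0]]
force: [3.7, 2.3, 4.7]
gripper_width: 0.0006
grasp_force: 2.5
```

Request:
{"op": "carry_out", "data": {
  "commands": [
    [-1, 0, 0, -1, 0],
    [-1, 0, 0, -2, 0],
    [-1, 0, 0, -3, 0],
    [-1, 0, 0, -4, 0],
    [-1, 0, 0, -5, 0]
  ]
}}

```text
t: 8.55
tool_pos: [0.6038, -0.1517, 0.1373]
orientation: [[0.31, -0.951, 0.0], [-0.951, -0.31, -0.0], [0.0, -0.0, -1.0]]
force: [4.3, 0.8, 3.8]
gripper_width: 0.0004
grasp_force: 2.5
```

Request:
{"op": "carry_out", "data": {
  "commands": [
    [-1, 0, 0, -0.8, 0],
    [-1, 0, 0, -1.6, 0],
    [-1, 0, 0, -2.4, 0],
    [-1, 0, 0, -3.2, 0],
    [-1, 0, 0, -4, 0]
  ]
}}

```text
t: 9.05
tool_pos: [0.6037, -0.1515, 0.1413]
orientation: [[0.31, -0.951, 0.0], [-0.951, -0.31, -0.0], [0.0, 0.0, -1.0]]
force: [4.2, 0.3, 3.9]
gripper_width: 0.0006
grasp_force: 2.5
```

Request:
{"op": "carry_out", "data": {
  "commands": [
    [-1, 0, 0, -0.8, 0],
    [-1, 0, 0, -1.6, 0],
    [-1, 0, 0, -2.4, 0],
    [-1, 0, 0, -3.2, 0],
    [-1, 0, 0, -4, 0]
  ]
}}

```text
t: 9.55
tool_pos: [0.6023, -0.1513, 0.1442]
orientation: [[0.31, -0.951, -0.004], [-0.951, -0.31, 0.001], [-0.002, 0.003, -1.0]]
force: [-0.3, -0.1, -0.1]
gripper_width: 0.0006
grasp_force: 0.0
```

Contact was lost smoothly at the pad's rest height. Moving clear and checking.

Request:
{"op": "carry_out", "data": {
  "commands": [
    [-1, 0, 0, -10, 0],
    [-1, 0, 0, -30, 0],
    [-1, 0, 0, -60, 0],
    [-1, 0, 0, -100, 0],
    [-1, 20, 0, -130, 0]
  ]
}}

```text
t: 10.05
tool_pos: [0.6096, -0.1689, 0.2786]
orientation: [[0.312, -0.95, 0.001], [-0.95, -0.312, -0.0], [0.0, -0.001, -1.0]]
force: [1.7, 0.0, -0.6]
gripper_width: 0.0006
grasp_force: 0.0
```

Request:
{"op": "carry_out", "data": {
  "commands": [
    [-1, 30, 0, 0, 0],
    [-1, 60, 0, 0, 0],
    [-1, 80, 0, 0, 0],
    [-1, 80, 0, 0, 0],
    [-1, 80, 0, 0, 0]
  ]
}}

```text
t: 10.55
tool_pos: [0.6343, -0.2465, 0.275]
orientation: [[0.31, -0.951, -0.001], [-0.951, -0.31, 0.001], [-0.001, 0.001, -1.0]]
force: [-0.2, 0.2, 0.2]
gripper_width: 0.0005
grasp_force: 0.0
```

```bash
python3 - <<'E'
from h import *
s=get_state();print(s["t"],s["tool_pos"],s["force"],abs(s["qd"]).max())
a=cams.grab_frame("scene");b=cams.grab_frame("side")
print(green(b)[0],tri(green(a)[0],green(b)[0]))
cv2.imwrite("pics/f.png",np.hstack([cv2.resize(a,(400,300)),cv2.resize(b,(400,300))])[...,::-1])
E
```

```text
10.55 [ 0.63431655 -0.24648483  0.27502056] [-0.1604252   0.17755136  0.23012176] 0.019669180065968798
[414.41778976 267.50134771] [ 0.60348871 -0.14587084  0.13966727]
```

View pics/f.png

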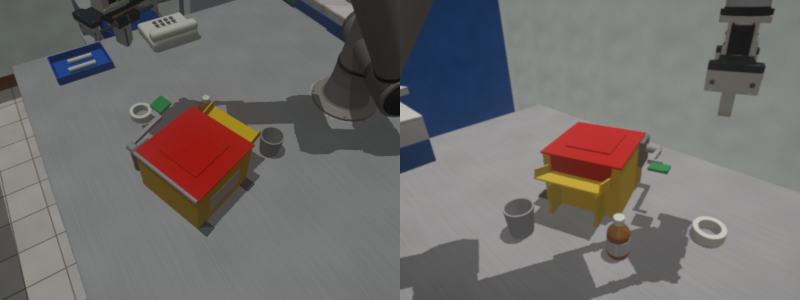

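The lid is shut, the ramp is empty at (575,182), the pad is back at its rest position and the bystanders haven't moved.

```bash
python3 -c "
from workcell import ticket
print(ticket.job_done())"
```

```text
the job is handed in; nothing more can be done
None
```

Both vials rolled into the bin, the lid was let down slowly until fully shut, the bottle, tape roll and cup were left where they stood, and the arm is clear; the job is handed in at about 10.7 s.

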